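Reset a regulator: slacken the jam nut, set the screw, lock it again

ROBOT

A 6-joint arm with a two-finger parallel gripper is mounted at the origin on the work surface. World frame = base frame: x ahead of the robot, y to its left, z up, the work surface at z = 0. Lengths are in m, angles in rad, forces in N, time in s.
With the tool pointing down it reaches from about 0.225 to 0.725 m from the base axis. Payload 3.1 kg.
Tool frame: the origin (TCP) lies on the centre line of the jaws, within the pads' length; the fingertips stand robot.nose_length ahead of it and the grasp point (between the pads) lies 8 mm behind it (robot.nose_length is the distance from the TCP to the fingertips, in m); y points along the fingers, x is the direction in which the jaws open and shut, and the axes are right-handed (so a half turn about y gives the same grasp; the last joint's range is limited). The gripper opens to 85 mm and grips with 20 to 120 N. Pads are 22 mm wide; open, the fingers measure 114 mm over their backs; the gripper's body (76 mm by 85 mm) begins 54 mm behind the grasp point. The pads swing forward as they close: fully open they stand 13 mm farther back than shut.
Start: joints at [1.059, 0.048, 0.099, 1.622, 0, 1.443], TCP at [0.197, 0.487, 0.242] pointing down, gripper open.
Joint ranges: [-2.91, 2.91], [-0.99, 1.94], [-1.21, 1.42], [-2.12, 2.29], [-1.49, 1.47], [-3.14, 3.14]. Speed limits (rad/s): [2.79, 2.79, 3.14, 3.14, 3.14, 3.14].

INTERFACE

Orientations are given as a unit quaternion [w, x, y, z].
In Python, from plant import robot, camera, calibration, order gives the robot as it stands. Calls block until the motion is done:
- robot.movep(position, orientation): joint-space move of the TCP to a pose.
- robot.line_to(position, attitude=None, velocity=0.15, guard=None): straight line of the TCP; attitude=None keeps the orientation; velocity is the mean speed in m/s. With guard (N) it stops when the force on the tool has changed by that much, and returns True; else False.
- robot.move_j(angles): joint-space move.
- robot.gripper_to(opening): opening from 0.0 (shut) to 1.0 (fully open); the grip force is fixed at half the most; returns when the fingers have stopped.
- robot.hold(seconds).
- robot.solve_ik(position, orientation): joint angles nearest the present ones, or None.
- robot.get_obs(): the state.
- camera(name): name is "side" or "top" or "wrist"; returns (picture, depth): 480x640x3 uint8, red, green, blue; 480x640 float32, m along the optical axis (not along the pixel's ray), 0 where there is no reading.
- calibration(name): a dict with "camera_matrix" (3x3 intrinsics, pixels), "R" (3x3) and "t" (3): a world point X has camera coordinates R X + t. Camera axes: x right, y down, z forward; pixel columns grow to the right and rows downward; lengths in m; the calibration is good to about 2 mm. A picture is of the moment at which its call begins: read the wrist's pose just before it. calibration takes no time and is no camera call; for the wrist camera it gives the pose at the moment of the call.
A pose or a line that the arm cannot do raises robot.MotionError and nothing moves.
- order.job_done(): hands the job in, once; it reports no verdict.
The state is a dict: "clock": time; "q": joint angles; "dq": joint speeds; "effort": joint torques, N m; "eef_pos": TCP position; "tcp_rot": TCP orientation; "ft_force": force on the tool from outside, world axes, zero at the start; "ft_torque": the same for the moment, N m; "finger_gap": opening from 0.0 (shut) to 1.0 (fully open).
Only numpy, scipy, OpenCV 4.12 (cv2) and the standard library are available. Lean on these libraries where they do the work, as an engineer would, in place of code of your own. Each camera call takes 0.05 s, during which the arm holds its last target. There are 200 camera calls.

TASK

Reset the gas regulator standing on the bench: slacken its jam nut by swinging the nut's handle well round anticlockwise (seen from above), then turn the adjuster screw by its T-bar until the tip of its pointer stands squarely opposite the raised setting tab on the rim of the flange. Then swing the handle back clockwise until the jam nut is fully tight again, with the pointer still at the tab, and leave the other things on the bench where they are.

Things in the scene. Friction and masses are not known exactly. Their poses are not given: they have to be found in the camera images.
- regulator: aluminium gas regulator bolted to the bench, about 170 mm across and 162 mm high: round foot, body, then a flat round dark steel flange (168 mm diameter, top at height 84 mm) with fine white scale lines. The hexagonal jam nut, the screw, the pointer and the T-bar all turn about its vertical axis. It cannot move. Origin at the centre of its underside on that axis, z up; a small pressure gauge and the scale lines are on its +x side, the nut's handle on its -x side
- nut (a joint): angle of the hexagonal steel jam nut (50 mm across flats, height 86 to 106 mm) about the regulator's vertical axis, rad. 0 = fully tight against its end stop (as at the start), grows anticlockwise seen from above as it is loosened, end stop at 1.2. Above about 0.45 the screw is free, below that it is jammed (over 1 N m). It needs about 5 to 10 N sideways at the handle, most over the last 0.4 before tight, and stays where it is left
- nut_handle (a point): centre of the top of the nut's handle: an upright black cylinder, 24 mm diameter, from height 90 to 150 mm, at the end of a thin level steel rod (12 mm thick, its top at height 103 mm); the handle's axis is 115 mm from the regulator's axis and swings around it. With the nut tight the rod points to 150 degrees anticlockwise from the regulator's +x
- screw (a joint): angle of the adjuster screw about the regulator's vertical axis, rad, growing anticlockwise seen from above; 0 = pointer along the regulator's +x; end stops at -1.5 and 1.5. When the nut is loose it turns with a light drag (0.1 N m) and stays where it is left; turning the nut does not carry it along
- screw_bar (a point): centre of the top of the steel T-bar on top of the screw, on the regulator's axis: a level bar 70 mm long, 16 mm wide, 22 mm high (height 140 to 162 mm) on an 18 mm stem, with free space of 23 mm below it above the pointer. The point's x runs along the bar and towards the pointer, z up
- pointer_tip (a point): tip of the flat steel pointer of the screw, 65 mm from the axis, height 114 mm; the pointer lies below the T-bar and along it, on one side only, 12 mm wide and 6 mm at the tip
- tab_face (a point): point just in front of the setting tab, on its side towards the axis, 68 mm from the axis and at height 114 mm. The tab is an upright steel block, 12 mm wide, 10 mm thick, 36 mm high, standing fixed on the flange's rim. When pointer and tab are in line this point and the pointer's tip are 3 mm apart. Its place round the rim varies; the point's x points outward from the axis
- relief_valve: capped brass relief valve bolted to the bench, 130 mm diameter at its foot, 130 mm high, with a pipe stub on each side; bystander, has no handle. Origin at the centre of its underside
- wrench: steel open wrench, 170 mm, lying flat; bystander, origin at the middle of its underside
- tee: brass tee fitting, 80 mm long, 36 mm high; bystander, origin at the centre of its underside
- gauge: round pressure gauge lying on its back, 68 mm diameter, 27 mm high, with a brass stem; bystander, origin at the centre of its underside
- coupler: steel hexagonal coupler standing upright, 42 mm wide, 64 mm high; bystander, origin at the centre of its underside
- spray_can: spray can, 60 mm diameter, 190 mm high, standing; bystander, origin at the centre of its underside
- jar: jar with black cap, 72 mm diameter, 75 mm high; bystander, origin at the centre of its underside
- tray: empty grey plastic tray, 160 x 110 x 35 mm; bystander, origin at the centre of its underside

How it is judged:
On the way, in this order (a step that is already met when the one before it is completed fails the run):
1. the jam nut is loosened by 0.6 rad or more (value of joint nut above 0.6 rad), for 0.2 s.
2. with the nut loose, the screw's pointer stands opposite the setting tab (points within 7 mm) and at rest (value of joint nut above 0.45 rad and horizontal distance between pointer_tip and tab_face below 0.007 m and velocity of joint screw between -0.1 and 0.1 rad/s), for 0.2 s.
At the end, for the whole second after the job is handed in: The jam nut is tight again (within 0.08 rad of its tight stop), the pointer's tip is within 7 mm, seen from above, of the point in front of the setting tab (about 5 degrees), and nut and screw are at rest (value of joint nut below 0.08 rad and horizontal distance between pointer_tip and tab_face below 0.007 m and velocity of joint nut between -0.05 and 0.05 rad/s and velocity of joint screw between -0.05 and 0.05 rad/s); the robot touches nothing.
It fails at once if a bystander on the bench was shifted by more than 20 mm (distance of any of wrench, tee, gauge, coupler, spray_can, jar, tray from where it was at the start of the episode above 0.02 m).
It also fails if it takes over 61 s, if anything falls off the work surface, if the arm or the gripper's body presses on something with over 40 N, if the wrist force passes 120 N, or if a joint passes its speed limit or range.

## Working session

There is one attempt and no reset: what is moved stays moved. The work goes in short steps, each a Python script; the robot and the scene stay as the last script left them, time stands still between calls to the robot, and variables do not carry over. Pictures are saved under pics/ and viewed, about 8 in all and at most 12, crops included, and the job is handed in when it is done.

```bash
ls; mkdir -p pics
python3 - <<'E'
from plant import robot,camera,calibration,order
import cv2,numpy as np
for n in("top","side"):
    p,d=camera(n);cv2.imwrite(f"pics/{n}0.png",p[:,:,::-1]);np.savez(f"pics/{n}0.npz",p=p,d=d,**calibration(n))
    c=calibration(n);print(n,c["camera_matrix"].round(1).tolist(),(-c["R"].T@c["t"]).round(3))
o=robot.get_obs();print(o["clock"],o["tcp_rot"],o["eef_pos"],robot.nose_length)
E
```

```text
pics
top [[585.9, 0.0, 315.6], [0.0, 585.9, 237.3], [0.0, 0.0, 1.0]] [0.433 0.027 1.479]
side [[620.3, 0.0, 324.0], [0.0, 620.3, 238.7], [0.0, 0.0, 1.0]] [-0.711 -0.818  1.138]
0.1 [-0.58584982  0.58653351  0.39475877 -0.39613627] [0.19633047 0.48632665 0.24120861] 0.011
```

View pics/top0.png

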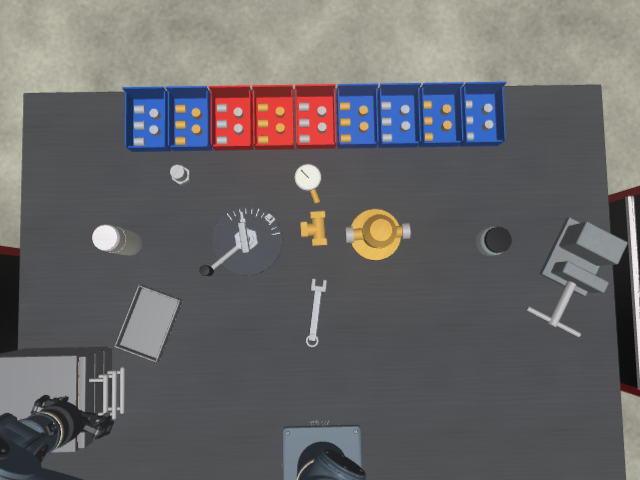

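View pics/side0.png

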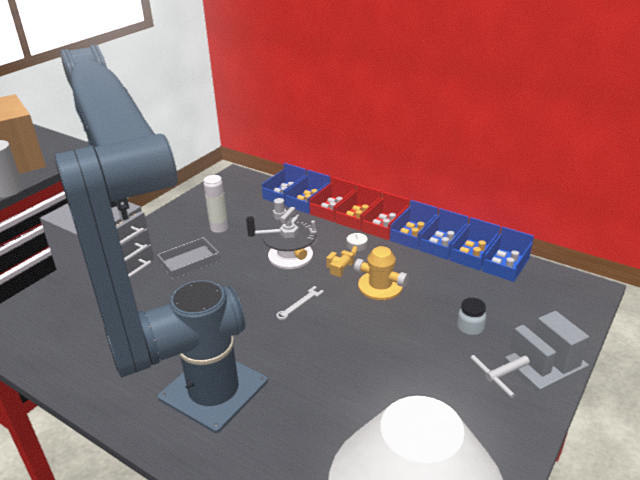

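The top view shows the regulator's flange at about (247,241), the handle at (207,270), the pointer going up from the T-bar, and the tab near (269,218). I'll fit the numbers from depth and enlarge.

```bash
cat > h.py <<'E'
import numpy as np,cv2
def world(z):
    K,R,t,d=z["camera_matrix"],z["R"],z["t"],z["d"]
    v,u=np.mgrid[:480,:640]
    P=np.stack([(u-K[0,2])/K[0,0]*d,(v-K[1,2])/K[1,1]*d,d],-1)
    return (P-t)@R
def topix(z,X):
    X=np.atleast_2d(X)@z["R"].T+z["t"];p=X@z["camera_matrix"].T;return p[:,:2]/p[:,2:]
def onplane(z,px,h):
    K,R,t=z["camera_matrix"],z["R"],z["t"];px=np.atleast_2d(px)
    r=np.c_[px,np.ones(len(px))]@np.linalg.inv(K).T@R;c=-R.T@t
    return c+r*((h-c[2])/r[:,2])[:,None]
E
python3 - <<'E'
from h import *
z=np.load("pics/top0.npz");W=world(z)
S=W[195:285,195:290];
m=(abs(S[...,2]-.084)<.006)
mm=np.zeros((480,640),np.uint8);mm[195:285,195:290]=m*255
c=max(cv2.findContours(mm,0,cv2.CHAIN_APPROX_NONE)[0],key=cv2.contourArea)
hc=cv2.convexHull(c)
(cx,cy),r=cv2.minEnclosingCircle(hc)
print("encl",onplane(z,[cx,cy],.084),r*(1.479-.084)/585.9, cv2.fitEllipse(hc))
print(onplane(z,cv2.fitEllipse(hc)[0],.084))
for n,lo,hi in(("bar",.152,.17),("handle",.14,.156),("tabptr",.108,.126)):
    k=(S[...,2]>lo)&(S[...,2]<hi);vu=np.argwhere(k)+195
    l,lab,st,ce=cv2.connectedComponentsWithStats(k.astype(np.uint8))
    for i in range(1,l):
        if st[i,4]>3: print(n,st[i,4],ce[i]+195,np.median(S[lab==i],0).round(4))
p=z["p"][195:285,190:295,::-1];cv2.imwrite("pics/c0.png",cv2.resize(p,None,fx=6.5,fy=6.5,interpolation=cv2.INTER_CUBIC))
E
```

```text
encl [[0.54795414 0.17005735 0.084     ]] 0.0839520772298177 ((246.5231170654297, 240.1349639892578), (69.68267059326172, 70.25518798828125), 64.74609375)
[[0.54771358 0.17003171 0.084     ]]
bar 223 [243.1838565  237.39013453] [0.5467 0.1699 0.1614]
bar 6 [206.  266.5] [0.483  0.2559 0.153 ]
bar 6 [205.16666667 270.83333333] [0.4751 0.2566 0.1542]
bar 4 [202.25 273.5 ] [0.4685 0.2626 0.1537]
handle 4 [245.  225.5] [0.5758 0.1664 0.1498]
handle 4 [245.75 231.5 ] [0.5622 0.1647 0.1478]
handle 89 [204.41573034 270.08988764] [0.4762 0.2596 0.1498]
tabptr 38 [241.78947368 217.65789474] [0.596  0.177  0.1167]
tabptr 23 [268.86956522 216.47826087] [0.5998 0.1135 0.1208]
tabptr 74 [250.17567568 236.98648649] [0.5546 0.1585 0.1148]
tabptr 21 [238.71428571 239.95238095] [0.5459 0.1841 0.1177]
tabptr 13 [210.76923077 270.84615385] [0.4748 0.2487 0.1181]
```

View pics/c0.png

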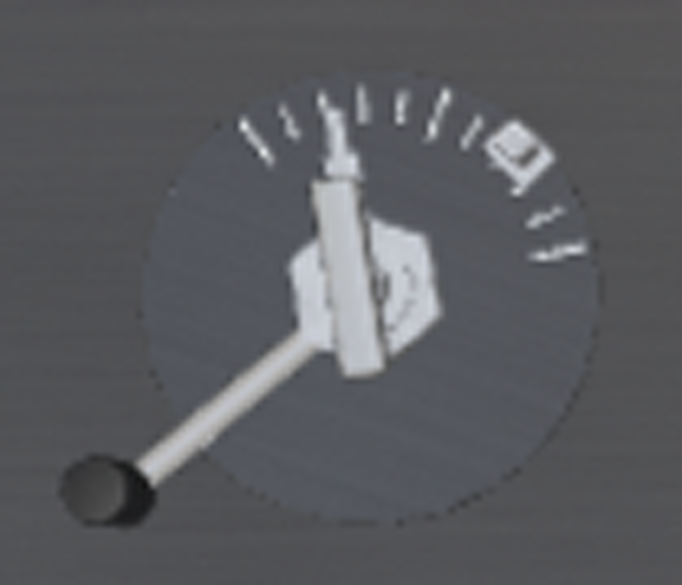

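Axis (0.548, 0.170), with flange radius 84.0 mm and handle radius 115 mm as they must be. Next I'll check IK, hover, and take a wrist close-up.

```bash
cat >> h.py <<'E'
from scipy.spatial.transform import Rotation as Ro
AX=np.array([.548,.170])
def quat(deg):
    a=np.radians(deg);x=np.array([np.cos(a),np.sin(a),0]);y=np.array([0,0,-1.]);M=np.c_[x,y,np.cross(x,y)]
    return np.roll(Ro.from_matrix(M).as_quat(),1)
def pol(deg,z,r=.115,ax=None):
    a=np.radians(deg);return [*((AX if ax is None else ax)+r*np.array([np.cos(a),np.sin(a)])),z]
E
python3 - <<'E'
from plant import robot,camera,calibration
from h import *
o=robot.get_obs();print("yaw",Ro.from_quat(np.roll(o["tcp_rot"],-1)).as_matrix().round(2).tolist())
def ik(p,y):
    q=robot.solve_ik(p,quat(y));return None if q is None else np.round(q,2).tolist()
for y in(38.7,-141.3):print(y,ik(pol(128.7,.13),y),ik(pol(180,.13),y+51.3),ik(pol(128.7,.25),y))
for y in(99,-81):print(y,ik([*AX,.153],y),ik([*AX,.153],y-57),ik([*AX,.25],y))
robot.movep([.47,.17,.36],quat(38.7))
c=calibration("wrist");p,d=camera("wrist");np.savez("pics/w1.npz",p=p,d=d,**c);cv2.imwrite("pics/w1.png",p[:,:,::-1])
print(robot.get_obs()["clock"],(-c["R"].T@c["t"]).round(3), topix(np.load("pics/w1.npz"),[*AX,.162]))
E
```

```text
yaw [[0.37, -0.0, -0.93], [0.93, -0.0, 0.37], [-0.0, -1.0, 0.0]]
38.7 [0.38, 0.1, -0.07, 1.4, 0.0, 1.27] [0.23, -0.1, -0.27, 1.4, 0.0, 0.23] [0.38, 0.1, 0.16, 1.64, 0.0, 1.27]
-141.3 [0.38, 0.1, -0.07, 1.4, 0.0, -1.87] [0.23, -0.1, -0.27, 1.4, 0.0, -2.91] [0.38, 0.1, 0.16, 1.64, 0.0, -1.87]
99 [0.18, 0.17, 0.06, 1.46, 0.0, 0.03] [0.18, 0.17, 0.06, 1.46, 0.0, 1.02] [0.18, 0.18, 0.26, 1.65, 0.0, 0.03]
-81 [0.18, 0.17, 0.06, 1.46, 0.0, -3.11] [0.18, 0.17, 0.06, 1.46, 0.0, -2.12] [0.18, 0.18, 0.26, 1.65, 0.0, -3.11]
1.75 [0.421 0.232 0.492] [[385.8591398  263.47833034]]
```

View pics/w1.png

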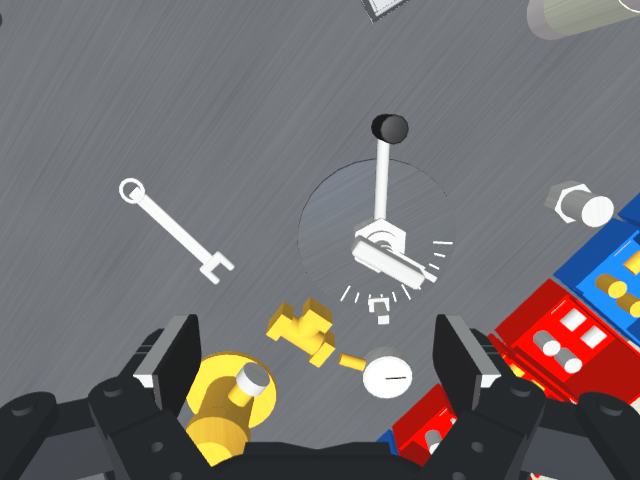

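The wrist view shows the handle top at (393,128), the T-bar around (388,263), the pointer tip near (435,279), and the tab near (380,312). I'll enlarge this area and mark predicted tab and pointer positions on it.

Run:
```python
from h import *
z=np.load("pics/w1.npz");p=z["p"][215:335,335:455,::-1]
cv2.imwrite("pics/c1.png",cv2.resize(p,None,fx=5,fy=5,interpolation=cv2.INTER_CUBIC))
W=world(z);S=W[215:335,335:455]
for lo,hi in((.158,.166),(.11,.124)):
    k=(S[...,2]>lo)&(S[...,2]<hi);l,lab,st,ce=cv2.connectedComponentsWithStats(k.astype(np.uint8))
    for i in range(1,l):
        if st[i,4]>15:
            q=S[lab==i];m=q.mean(0);e=np.linalg.svd(q[:,:2]-m[:2],full_matrices=False)[2][0];r=m[:2]-AX
            print(st[i,4],ce[i]+[335,215],m.round(4),"long dir",np.degrees(np.arctan2(e[1],e[0])).round(1),"pol",np.hypot(*r).round(4),np.degrees(np.arctan2(r[1],r[0])).round(1))
H=onplane(z,[393,128],.15)[0,:2]-AX;print("handle",H,np.hypot(*H),np.degrees(np.arctan2(H[1],H[0])))
```

```text
1376 [387.55450581 263.96947674] [0.5494 0.1707 0.1626] long dir 8.8 pol 0.0016 27.0
608 [397.89967105 249.78289474] [0.565  0.1798 0.1176] long dir 0.6 pol 0.0196 30.0
162 [382.14814815 316.67901235] [0.601  0.1155 0.1187] long dir -130.3 pol 0.076 -45.8
handle [-0.07001787  0.08989482] 0.11394551878206177 127.91454501927026
```

View pics/c1.png

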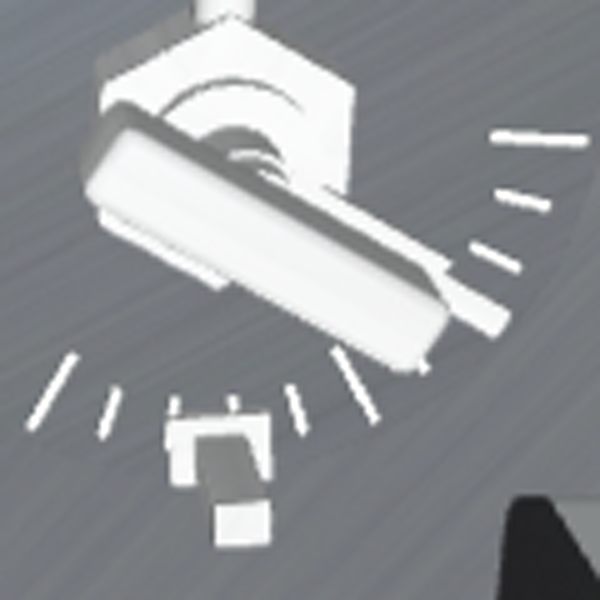

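```bash
sed -i 's/^AX=.*/AX=np.array([.5487,.1704])/' h.py
python3 - <<'E'
from plant import robot
from h import *
z=np.load("pics/w1.npz")
for nm,px,h in(("tabtop",[383.6,319.8],.12),("ptip",[335+500/5,215+322/5],.114)):
    r=onplane(z,px,h)[0,:2]-AX;print(nm,np.hypot(*r).round(4),np.degrees(np.arctan2(r[1],r[0])).round(1))
A0=128.5
robot.gripper_to(.65)
robot.movep(pol(A0,.22),quat(A0-90))
g=robot.line_to(pol(A0,.13),guard=15);print("guard",g)
if not g:
    robot.gripper_to(0.);o=robot.get_obs();print(o["clock"],o["finger_gap"],o["eef_pos"],o["ft_force"])
    for a in np.linspace(0,54,10)[1:]:
        robot.line_to(pol(A0+a,.13),quat(A0-90+a),velocity=.06)
        o=robot.get_obs();print(a,o["clock"],np.round(o["ft_force"],1),round(o["finger_gap"],3),o["eef_pos"].round(3) if hasattr(o["eef_pos"],'round') else o["eef_pos"])
E
```

```text
tabtop 0.0789 -45.5
ptip 0.0688 7.5
guard False
4.0167 0.26379002149786696 [0.47809364 0.2607474  0.13180532] [-0.80365996 -0.84231339  6.25866047]
6.0 4.3667 [-1.3 -2.2  8. ] 0.26 [0.469 0.252 0.132]
12.0 4.7167 [-0.6 -1.7  7. ] 0.26 [0.461 0.243 0.132]
18.0 5.0667 [-1.4 -1.6  7.6] 0.262 [0.454 0.234 0.132]
24.0 5.4167 [-0.7 -1.   6.3] 0.266 [0.448 0.224 0.132]
30.0 5.7667 [-0.3 -1.1  7. ] 0.267 [0.443 0.213 0.132]
36.0 6.1167 [-0.4 -1.4  6.8] 0.261 [0.439 0.201 0.132]
42.0 6.4667 [-0.7 -1.8  6.3] 0.258 [0.436 0.189 0.132]
48.0 6.8167 [-1.7 -1.8  6.5] 0.265 [0.435 0.177 0.132]
54.0 7.1667 [-0.7 -1.7  6.5] 0.264 [0.435 0.165 0.132]
```

Handle held (gap ≈ 24 mm) and swung about 54°. I'll release it, lift, and check with the wrist and top cameras.

Run:
```python
from plant import robot,camera,calibration
from h import *
robot.gripper_to(.65);p=robot.get_obs()["eef_pos"]
robot.line_to([p[0],p[1],.23])
robot.movep([.45,.10,.34],quat(60));robot.hold(.3)
for n in("wrist","top"):
    c=calibration(n);p,d=camera(n);np.savez(f"pics/{n}2.npz",p=p,d=d,**c)
    z=np.load(f"pics/{n}2.npz");u,v=topix(z,[*AX,.1])[0].astype(int);print(n,u,v)
    h=90 if n=="wrist" else 48;f=270//h
    a,b=max(v-h,0),max(u-h,0);print("crop origin",b,a,"f",f)
    cv2.imwrite(f"pics/c2{n}.png",cv2.resize(p[a:v+h,b:u+h,::-1],None,fx=f,fy=f,interpolation=cv2.INTER_CUBIC))
    W=world(z);S=W[a:v+h,b:u+h]
    for lo,hi in((.155,.17),(.142,.154),(.11,.124)):
        k=(S[...,2]>lo)&(S[...,2]<hi);l,lab,st,ce=cv2.connectedComponentsWithStats(k.astype(np.uint8))
        for i in range(1,l):
            if st[i,4]>15:
                q=S[lab==i];m=q.mean(0);e=np.linalg.svd(q[:,:2]-m[:2],full_matrices=False)[2][0];r=m[:2]-AX
                print(st[i,4],ce[i]+[b,a],m.round(4),"dir",np.degrees(np.arctan2(e[1],e[0])).round(1),"pol",np.hypot(*r).round(4),np.degrees(np.arctan2(r[1],r[0])).round(1))
print(robot.get_obs()["clock"])
```

```text
wrist 430 250
crop origin 340 160 f 3
1537 [449.07677293 274.85881588] [0.5481 0.1696 0.1624] dir 8.7 pol 0.001 -126.9
277 [379.41516245 164.66425993] [0.4411 0.1617 0.1508] dir -120.3 pol 0.1079 -175.4
88 [423.75       241.57954545] [0.5169 0.1649 0.149 ] dir -81.0 pol 0.0323 -170.1
206 [447.05339806 249.14563107] [0.5474 0.1829 0.1177] dir 10.6 pol 0.0125 95.9
228 [423.40350877 265.07894737] [0.5508 0.1571 0.1178] dir 4.8 pol 0.0135 -81.0
top 245 239
crop origin 197 191 f 5
153 [242.49673203 232.77124183] [0.5582 0.171  0.1616] dir -171.1 pol 0.0095 3.6
36 [241.83333333 217.63888889] [0.5981 0.1772 0.1158] dir -166.7 pol 0.0498 7.9
19 [268.84210526 216.26315789] [0.5997 0.1139 0.12  ] dir -140.5 pol 0.0761 -48.0
45 [249.91111111 237.15555556] [0.5518 0.1587 0.1177] dir -167.5 pol 0.0121 -75.3
17 [238.88235294 239.47058824] [0.5469 0.1844 0.1168] dir -174.7 pol 0.0141 97.3
9.3833
```

View pics/c2wrist.png

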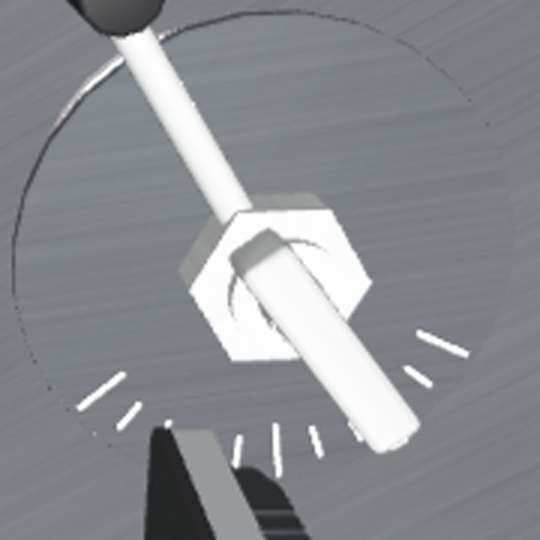

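Nut is loose (rod ≈ -177°, about 0.95 rad of swing) and the bar is at 8.7°. The tab is at about -46.5°. Next I'll grip the T-bar and turn it.

```bash
cat > look.py <<'E'
from plant import robot,camera,calibration
from h import *
def look(tag,xy,z,yaw,h=75):
    robot.movep([*xy,z],quat(yaw));robot.hold(.3)
    c=calibration("wrist");p,d=camera("wrist");np.savez(f"pics/{tag}.npz",p=p,d=d,**c);Z=np.load(f"pics/{tag}.npz")
    u,v=topix(Z,pol(-46.5,.1,.04))[0].astype(int);a,b=max(v-h,0),max(u-h,0);print("origin",b,a,"f",600//(2*h))
    cv2.imwrite(f"pics/{tag}.png",cv2.resize(p[a:v+h,b:u+h,::-1],None,fx=600//(2*h),fy=600//(2*h),interpolation=cv2.INTER_CUBIC))
    W=world(Z);S=W[a:v+h,b:u+h];k=(S[...,2]>.155)&(S[...,2]<.17);q=S[k];m=q.mean(0);e=np.linalg.svd(q[:,:2]-m[:2],full_matrices=False)[2][0]
    print("bar",m.round(4),np.degrees(np.arctan2(e[1],e[0])).round(1))
E
python3 - <<'E'
from look import *
C=[.5485,.1700]
robot.gripper_to(.5)
robot.movep([*C,.23],quat(98.8))
g=robot.line_to([*C,.154],velocity=.1,guard=12);print("guard",g,robot.get_obs()["eef_pos"])
if not g:
    robot.gripper_to(0.);o=robot.get_obs();print(o["clock"],o["finger_gap"],o["ft_force"])
    for t in np.linspace(0,-55.3,6)[1:]:
        robot.movep([*C,.154],quat(98.8+t));o=robot.get_obs();print(t,o["clock"],np.round(o["ft_force"],1),np.round(o["ft_torque"],2),round(o["finger_gap"],3))
    robot.hold(.4);robot.gripper_to(.5);robot.line_to([*C,.24])
    look("w3",[.47,.17],.36,38.7);print(robot.get_obs()["clock"])
E
```

```text
guard False [0.54897545 0.17003655 0.15496885]
11.625 0.16861283664708715 [ 0.09276775 -0.58945906  4.24895095]
-11.059999999999999 11.925 [-0.9 -0.6  6.2] [-0.06  0.07 -0.05] 0.173
-22.119999999999997 12.225 [ 0.3 -0.4  5.7] [ 0.04  0.05 -0.08] 0.171
-33.17999999999999 12.525 [0.9 1.3 6.6] [ 0.18  0.01 -0.1 ] 0.165
-44.239999999999995 12.825 [0.1 2.3 5.5] [ 0.44 -0.1  -0.12] 0.168
-55.3 13.125 [1.6 4.2 5.1] [ 0.71 -0.28 -0.06] 0.171
origin 304 202 f 4
bar [0.5486 0.1718 0.1624] -46.0
15.6083
```

View pics/w3.png

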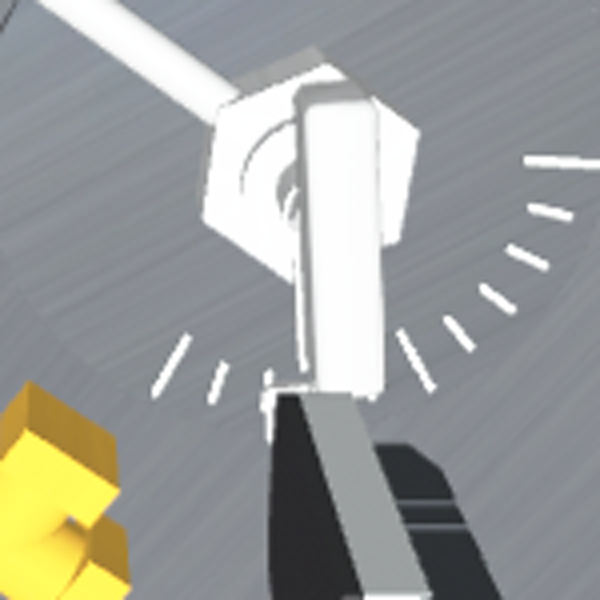

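The finger hides the tip here. The bar reads -46.0°. I'll look again with the gripper wide open from the outer side, nearly over the tab.

Run:
```python
from look import *
robot.gripper_to(1.)
look("w4",[.585,.11],.36,-141.3);print(robot.get_obs()["clock"])
```

```text
origin 228 147 f 4
bar [0.5596 0.1607 0.1625] 134.5
19.2167
```

View pics/w4.png

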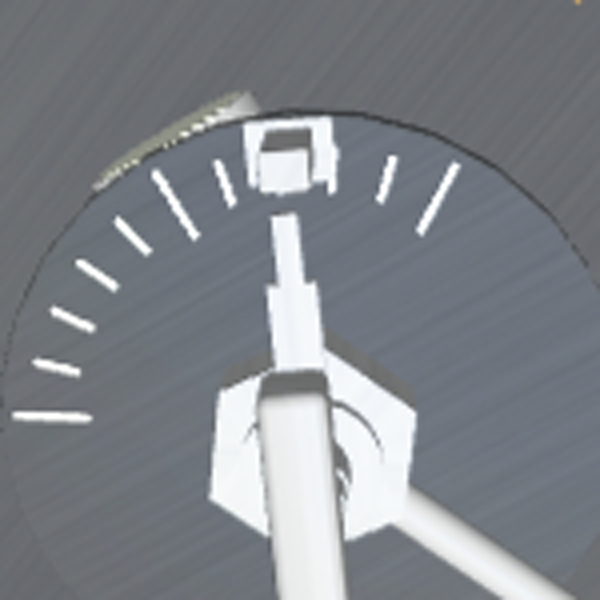

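Clear view: the pointer tip at crop (286,215) and the tab's inner top edge centred at (285,190) are in line. A quick numerical check, and if it holds, I'll swing the nut back.

Run:
```python
from look import *
Z=np.load("pics/w4.npz")
t=onplane(Z,[228+286/4,147+215/4],.114)[0,:2];e=onplane(Z,[228+285/4,147+190/4],.12)[0,:2];c=onplane(Z,[228+286/4,147+171/4],.12)[0,:2]
for C in(AX,[.5475,.1695]):
    for q in(t,e,c):
        r=q-C;print(np.hypot(*r).round(4),np.degrees(np.arctan2(r[1],r[0])).round(2),end="; ")
    print()
A0=128.5;A=A0+54
robot.gripper_to(.65)
robot.movep(pol(A,.23),quat(A-90))
g=robot.line_to(pol(A,.13),guard=15);print("guard",g)
if not g:
    robot.gripper_to(0.);o=robot.get_obs();print(o["clock"],o["finger_gap"])
    for a in np.linspace(54,-4,11)[1:]:
        robot.line_to(pol(A0+a,.13),quat(A0-90+a),velocity=.06)
        o=robot.get_obs();r=np.array(o["eef_pos"])[:2]-AX
        print(a.round(1),np.round(o["ft_force"],1),np.degrees(np.arctan2(r[1],r[0])).round(2))
    robot.hold(.3);o=robot.get_obs();r=np.array(o["eef_pos"])[:2]-AX;print(o["clock"],np.round(o["ft_force"],1),np.degrees(np.arctan2(r[1],r[0])).round(2))
```

```text
0.066 -45.45; 0.0732 -46.1; 0.0777 -46.61; 
0.0662 -44.16; 0.0734 -44.94; 0.0778 -45.51; 
guard False
22.8583 0.2599468799608151
48.2 [-0.3  0.7  5.7] 176.47
42.4 [0.4 0.  5.2] 170.57
36.6 [1.1 1.  5.5] 164.68
30.8 [0.5 0.6 5. ] 158.79
25.0 [1.4 1.5 4.2] 152.91
19.2 [0.7 1.4 5.7] 147.06
13.4 [-0.5  0.4  5.5] 141.27
7.6 [-0.4  0.3  4.7] 135.49
1.8 [-0.8 -0.3  5.2] 129.72
-4.0 [-14.1 -13.4  16.2] 127.76
26.575 [-13.6 -14.1  14.6] 127.74
```

Firm stop felt: about 20 N, with motion halted at 127.7°. The pointer and tab agree within about 1°. Release, retreat and verify.

Run:
```python
from look import *
robot.gripper_to(.65);p=robot.get_obs()["eef_pos"];robot.line_to([p[0],p[1],.24]);robot.gripper_to(1.)
look("w5",[.585,.11],.36,-141.3,h=100)
p,d=camera("top");np.savez("pics/top5.npz",p=p,d=d,**calibration("top"))
Z=np.load("pics/w5.npz");W=world(Z)
k=((W[...,2]>.143)&(W[...,2]<.154)&(np.hypot(W[...,0]-.477,W[...,1]-.26)<.04));q=np.median(W[k],0) if k.sum()>20 else None
if q is not None: r=q[:2]-AX;print("handle",k.sum(),q,np.hypot(*r),np.degrees(np.arctan2(r[1],r[0])))
d0=cv2.absdiff(np.load("pics/top0.npz")["p"],p).max(2)>40
d0[320:]=0;l,lab,st,ce=cv2.connectedComponentsWithStats(d0.astype(np.uint8));print([s.tolist() for s in st[1:] if s[4]>15]);print(robot.get_obs()["clock"])
```

```text
origin 203 122 f 3
bar [0.5531 0.1675 0.1625] 134.0
handle 454 [0.48116846 0.25689875 0.15072972] 0.10973852274015689 127.9799691979772
[[210, 125, 66, 55, 1291], [195, 130, 13, 20, 214], [264, 152, 5, 16, 65], [257, 155, 5, 14, 57], [213, 156, 41, 15, 502], [204, 159, 6, 14, 62], [198, 160, 5, 13, 51], [211, 209, 38, 65, 476], [264, 213, 11, 12, 71], [247, 229, 11, 20, 141], [271, 228, 13, 7, 27], [285, 229, 6, 7, 19]]
31.6333
```

View pics/w5.png

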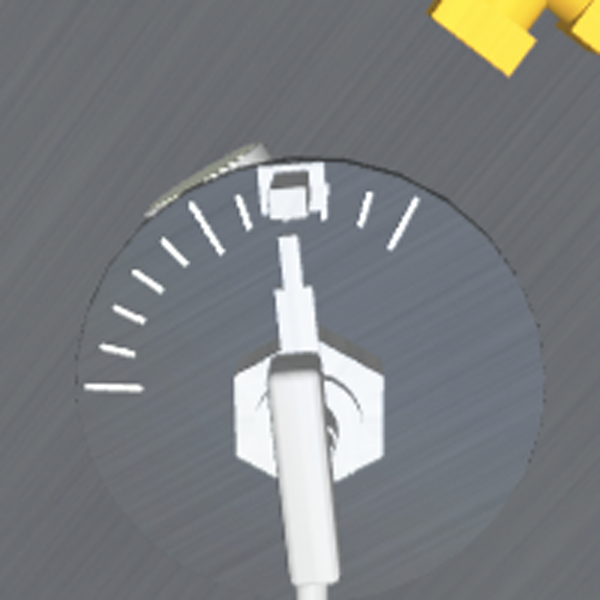

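The pointer tip at (289,236) is still in line with the tab's centre at (290,205). The handle is back at 128.0°, against 127.9° at the start measured the same way, and the arm is clear.

Run:
```python
from plant import robot,order
order.job_done();print(robot.get_obs()["clock"])
```

```text
the job is handed in; nothing more can be done
the job is handed in; nothing more can be done
```

The regulator is reset and the job is handed in, at about 32 s of the 61 s allowed; no verdict was reported.

- **Loosening:** I gripped the nut's handle and swung it 54° (about 0.94 rad) anticlockwise.
- **Setting:** I turned the T-bar about 55° clockwise to bring the pointer to the tab. A nearly overhead wrist picture put the pointer tip and the tab's inner edge within about 1° of each other.
- **Tightening:** I swung the handle back until it hit a firm stop, at about 20 N. I then released it and moved the arm clear.

**Last checks:**
- **Handle:** it reads 128.0° against 127.9° at the start.
- **Pointer:** the last picture still shows the tip opposite the middle of the tab.
- **Bystanders:** I did not measure them one by one. The wrist force stayed low throughout, apart from the push against the stop. In the before/after top view, changes showed around the regulator and in the area I took to be covered by the arm. Two very small patches near the tee (27 and 19 pixels) I did not follow up.

**Disagreements:** distances from the axis in the wrist views came out 1 to 6 mm off their known values. The handle, for example, read 110 mm instead of 115 mm in the last view. I put this down to camera calibration and the choice of axis. The tab's angle varied by about 2.5° between views, so I relied on seeing pointer and tab together in one picture.

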